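# Set out the quick-stain line in the staining tray

### The job

Set out the staining line in the steel tray: stand the three jars in a straight, evenly spaced row between the drain rack and the rinse dish, the green-capped jar next to the drain rack, the red-capped one in the middle and the blue-capped one next to the rinse dish. Stand the amber bottle in the tray directly behind the red jar (on the side away from the robot) and set the slide basket squarely on top of the drain rack, its handle running across the tray from front to back. Leave everything upright, do not drop or knock over anything, and leave the timer and the yellow-capped specimen pot where they are.

Things in the scene. Friction and masses are not known exactly. Their poses are not given: they have to be found in the camera images.
- green_jar: staining jar (fixative): closed, upright, white plastic with a green screw cap and green band; 92 mm tall, loose, about 170 g. Round: cap 52 mm in diameter from 72 mm up to the top at 92 mm (plain grip across the cap), body 49 mm, foot 58 mm. Origin: centre of the underside, z up the jar's axis; its yaw means nothing
- red_jar: staining jar (first stain): closed, upright, white plastic with a red screw cap and red band; 92 mm tall, loose, about 170 g. Round: cap 52 mm in diameter from 72 mm up to the top at 92 mm (plain grip across the cap), body 49 mm, foot 58 mm. Origin: centre of the underside, z up the jar's axis; its yaw means nothing
- blue_jar: staining jar (second stain): closed, upright, white plastic with a blue screw cap and blue band; 92 mm tall, loose, about 170 g. Round: cap 52 mm in diameter from 72 mm up to the top at 92 mm (plain grip across the cap), body 49 mm, foot 58 mm. Origin: centre of the underside, z up the jar's axis; its yaw means nothing
- amber_bottle: top-up bottle: amber glass with white paper label and ribbed black screw cap, 92 mm tall, loose, about 150 g. Round: body 46 mm in diameter up to 54 mm, shoulder to 66 mm, neck 25 mm, cap 28 mm in diameter from 70 to 92 mm (grip the cap). Origin: centre of the underside, z up
- slide_basket: slide basket: loose steel carrier 84 x 58 mm with ten glass slides on edge (blue frosted ends) up to 36 mm, about 140 g. Carrying handle: straight black bar 10 mm thick, 66 mm long, along x over the middle, its axis 74 mm above the underside. Origin: centre of the underside, x along the bar (84 mm side), z up; either end may face either way
- tray: steel staining tray, fixed, 200 (x) x 500 mm (y); floor 3 mm, rim 14 mm above the bench. Origin: centre of its underside; x points away from the robot within 9 deg ('behind'), y along it. The drain rack and rinse dish stand at its two ends, middles at x = -35, y = +186 and -186 mm (which is where changes); the jars' row is the line between these, the strip behind it is free
- drain_rack: drain rack, fixed at one end of the tray: dark wire grid on four short feet, 110 mm (x) by 84 mm (y), its flat top 28 mm above its origin. Origin: centre of its underside, on the tray floor; its x is parallel to the tray's x
- rinse_dish: rinse dish, fixed at the other end of the tray: empty open white plastic dish 116 x 90 mm over its rim, 53 mm tall. Origin: centre of its underside, on the tray floor; axes parallel to the tray's
- timer: bystander: grey bench timer lying on the bench, 52 x 62 mm, 20 mm tall, green display and three yellow keys; loose. Origin: centre of its underside
- specimen_pot: bystander: clear specimen pot with a yellow cap (52 mm in diameter), 60 mm tall; loose. Origin: centre of its underside

How it is judged (in metres and radians):
At the end, for the whole second after the job is handed in: All upright (0.1 rad), still. Jars on the tray floor within 18 mm of the rack-dish line: red within 18 mm of its middle, green 77-117 mm from the rack, blue 77-117 mm from the dish. Bottle in tray 53-113 mm behind the row, within 22 mm of its middle. Basket on rack: 15 mm, handle 0.25 rad to rack x (x of green_jar in the frame of tray between -0.053 and -0.017 m and z of green_jar in the frame of tray between 0 and 0.008 m and x of red_jar in the frame of tray between -0.053 and -0.017 m and z of red_jar in the frame of tray between 0 and 0.008 m and x of blue_jar in the frame of tray between -0.053 and -0.017 m and z of blue_jar in the frame of tray between 0 and 0.008 m and horizontal distance between green_jar and drain_rack between 0.077 and 0.117 m and horizontal distance between blue_jar and rinse_dish between 0.077 and 0.117 m and y of red_jar in the frame of tray between -0.018 and 0.018 m and x of amber_bottle in the frame of tray between 0.018 and 0.078 m and z of amber_bottle in the frame of tray between 0 and 0.008 m and y of amber_bottle in the frame of tray between -0.022 and 0.022 m and horizontal distance between slide_basket and drain_rack below 0.015 m and z of slide_basket in the frame of drain_rack between 0.024 and 0.033 m and angle between the x axis of slide_basket and the x axis of drain_rack, either way round below 0.25 rad and angle between each of green_jar, red_jar, blue_jar, amber_bottle, slide_basket's own z axis and vertical below 0.1 rad and linear speed of each of green_jar, red_jar, blue_jar, amber_bottle, slide_basket below 0.02 m/s); the robot touches nothing.
It fails at once if the bench timer is pushed or moved (more than 25 mm) (distance of timer from where it was at the start of the episode above 0.025 m).
It fails at once if the yellow-capped specimen pot is pushed or moved (more than 25 mm) (distance of specimen_pot from where it was at the start of the episode above 0.025 m).
It fails at once if one of the five things is dropped or thrown (moves faster than 0.6 m/s while the fingers do not touch it: a free fall of about 18 mm) ((linear speed of green_jar above 0.6 m/s and contact force between the fingers and green_jar below 0.02 N) or (linear speed of red_jar above 0.6 m/s and contact force between the fingers and red_jar below 0.02 N) or (linear speed of blue_jar above 0.6 m/s and contact force between the fingers and blue_jar below 0.02 N) or (linear speed of amber_bottle above 0.6 m/s and contact force between the fingers and amber_bottle below 0.02 N) or (linear speed of slide_basket above 0.6 m/s and contact force between the fingers and slide_basket below 0.02 N)).
It fails at once if one of the five things is knocked over (tilts by more than 0.8 rad) (angle between any of green_jar, red_jar, blue_jar, amber_bottle, slide_basket's own z axis and vertical above 0.8 rad).
It also fails if it takes over 128 s, if anything falls off the work surface, if the arm or the gripper's body presses on something with over 40 N, if the wrist force passes 120 N, or if a joint passes its speed limit or range.

### The arm

A 6-joint arm with a two-finger parallel gripper is mounted at the origin on the work surface. World frame = base frame: x ahead of the robot, y to its left, z up, the work surface at z = 0. Lengths are in mm, angles in rad, forces in N, time in s.
With the tool pointing down it reaches from about 325 to 775 mm from the base axis. Payload 5.5 kg.
Tool frame: the origin (TCP) lies at the very end of the fingers, on their centre line; the grasp point (between the pads) lies 19 mm behind it; x points along the fingers, y is the direction in which the jaws open and shut, and the axes are right-handed (so a half turn about x gives the same grasp; the last joint's range is limited). The gripper opens to 88 mm and grips with 3 to 60 N. Pads are 20 mm wide; open, the fingers measure 115 mm over their backs; the gripper's body (75 mm by 178 mm) begins 61 mm behind the grasp point.
Start: joints at [1.23, 0.091, 1.231, -0, 1.82, -0.057], TCP at [168.008, 576.012, 222.631] pointing down, gripper open.
Joint ranges: [-2.87, 2.87], [-0.86, 2.18], [0.17, 2.46], [-1.51, 4.65], [0.06, 2.69], [-2.65, 2.65]. Speed limits (rad/s): [2.57, 2.57, 3.01, 3.14, 3.14, 3.14].

### API

Orientations are given as [roll, pitch, yaw] about the fixed x, y, z axes, in that order (R = Rz(yaw) Ry(pitch) Rx(roll)).
In Python, from cell import manip, optics gives the robot as it stands.
- The arm moves only by the tool arm_command, never from a script. Its argument "steps" is one flat list of numbers, 7 for each row, row after row: the turn, a rotation vector about the tool's x, y, z in degrees, then the shift along the tool's x, y, z in mm, then the opening, from 0 (shut) to 1 (fully open). In form: [rx, ry, rz, tx, ty, tz, jaw, rx, ry, rz, tx, ty, tz, jaw, ...]. A call has 1 to 8 rows; each row is the pose to reach, as a shift and turn from the pose measured when the call began, along the tool's axes at that moment; what a row does not reach only later rows make up. A row lasts 1/10 s, in which the tool goes at most 50 mm and 8.59 degrees, less where a joint would pass 70% of its speed; a pose out of reach is approached as far as the arm can. A call with a gripper value outside its range is refused whole. The fingers move at their own pace and stop on an object; the grip force is fixed at half the most. Time passes only in rows, so rows that repeat a pose let the fingers close. It gives the time, the measured TCP pose, the force and the opening at its end, in the units of the state.
- manip.get_obs(): the state, without advancing time (a new reading comes with each control period).
- optics.capture(name): name is "side" or "top"; returns a dict with "img" (400x640x3 uint8, blue, green, red), "depth" (400x640 float32, mm along the optical axis (not along the pixel's ray), 0 where there is no reading), "intrinsics" (3x3 intrinsics, pixels), "position" and "rotation" of the camera in the world. Camera axes: x right, y down, z forward; pixel columns grow to the right and rows downward; lengths in mm; the calibration is good to about 2 mm. A picture is of the moment at which its call begins.
- manip.close_job(): hands the job in, once; it reports no verdict.
The state is a dict: "t": time; "q": joint angles; "joint_velocities": joint speeds; "joint_torque": joint torques, N m; "tool_pos": TCP position; "tcp_rot": TCP orientation; "contact_force": force on the tool from outside, world axes, zero at the start; "torque": the same for the moment, N m; "opening": opening from 0.0 (shut) to 1.0 (fully open).
Only numpy, scipy, OpenCV 4.12 (cv2) and the standard library are available. Lean on these libraries where they do the work, as an engineer would, in place of code of your own. Each camera call takes 0.05 s, during which the arm holds its last target. There are 200 camera calls.

## Working session

There is one attempt and no reset: what is moved stays moved. The work goes in short steps, Python scripts to look and compute and a tool call to move; the robot and the scene stay as the last step left them, time stands still between calls to the robot, and variables do not carry over. Pictures are saved under pics/ and viewed, about 12 in all and at most 16, crops included, and the job is handed in when it is done.

Besides the shell and the picture viewer there is one more tool, called after "Call:" by a JSON object that holds its "method" and its "body", one argument or row to a line. arm_command: Moves the arm, as the interface text tells. Its arguments: {"type":"object","properties":{"steps":{"type":"array"}},"required":["steps"]}

```bash
ls; mkdir -p pics
cat > h.py <<'E'
import numpy as np, cv2
from cell import manip, optics
def grab(n):
    c=optics.capture(n); K=np.array(c["intrinsics"]);R=np.array(c["rotation"]);p=np.array(c["position"])
    d=c["depth"]; v,u=np.mgrid[:400,:640]
    ray=np.stack([(u-K[0,2])/K[0,0],(v-K[1,2])/K[1,1],np.ones_like(d)],-1)
    W=(ray*d[...,None])@R.T+p; W[d==0]=np.nan
    return c,W
E
python3 - <<'E'
from h import *
o=manip.get_obs(); print({k:np.round(v,3) for k,v in o.items()})
for n in("top","side"):
    c,W=grab(n); cv2.imwrite(f"pics/{n}0.png",c["img"]); print(n,c["position"],np.round(c["rotation"],3),c["intrinsics"]); np.save(n+"0.npy",W)
E
```

```text
pics
{'t': np.float64(0.0), 'q': array([ 1.23 ,  0.092,  1.232, -0.   ,  1.82 , -0.057]), 'joint_velocities': array([ 0.   , -0.   , -0.001,  0.001,  0.001,  0.   ]), 'joint_torque': array([-1.0000e-03, -4.4645e+01, -4.0645e+01,  7.0000e-02,  2.9000e-02,
       -0.0000e+00]), 'tool_pos': array([167.876, 575.718, 221.517]), 'tcp_rot': array([-1.625,  1.569, -1.909]), 'contact_force': array([-0.458, -0.06 , -0.08 ]), 'torque': array([ 0.021,  0.025, -0.028]), 'opening': np.float64(1.0)}Traceback (most recent call last):
  File "<stdin>", line 4, in <module>
  File "h.py", line 7, in grab
    W=(ray*d[...,None])@R.T+p; W[d==0]=np.nan
      ~~~~~~~~~~~~~~~~~~~~~^~
ValueError: operands could not be broadcast together with shapes (400,640) (3,)
```

```bash
sed -i 's/R=np.array(c\["rotation"\])/R=np.array(c["rotation"]);R=R if R.ndim==2 else Rot.from_euler("xyz",R).as_matrix()/; 1a from scipy.spatial.transform import Rotation as Rot' h.py
python3 - <<'E'
from h import *
for n in("top","side"):
    c,W=grab(n); cv2.imwrite(f"pics/{n}0.png",c["img"]); print(n,c["position"],np.round(c["rotation"],3),c["intrinsics"]); np.save(n+"0.npy",W)
    print(np.nanmedian(W[::40,::40,2],axis=1), np.round(W[200,320]))
E
```

```text
top [ 386.70321115    9.53654213 1264.87815711] [-3.033 -0.017 -1.577] [[464.2636945    0.         322.03822864]
 [  0.         464.2636945  201.09550787]
 [  0.           0.           1.        ]]
[-7.49634167e+02 -7.47885286e+02  6.22248120e-01 -4.24549969e-01
  2.92607280e+00  3.76750013e-02  6.48712301e-01 -2.50169651e-01
 -1.25010358e+00  1.50541759e+00] [528.  -7.   1.]
side [ 128.55571942 -737.51663642  836.66571037] [-2.327  0.02  -0.481] [[509.68814886   0.         313.29348964]
 [  0.         509.68814886 202.02521566]
 [  0.           0.           1.        ]]
[ 92.18938724 -49.99300561 -82.15042772  -0.27632755  -0.37491438
   0.28415313   1.82717624   0.48466448   1.11443908  -1.25730621] [540.  52.   3.]
```

View pics/top0.png

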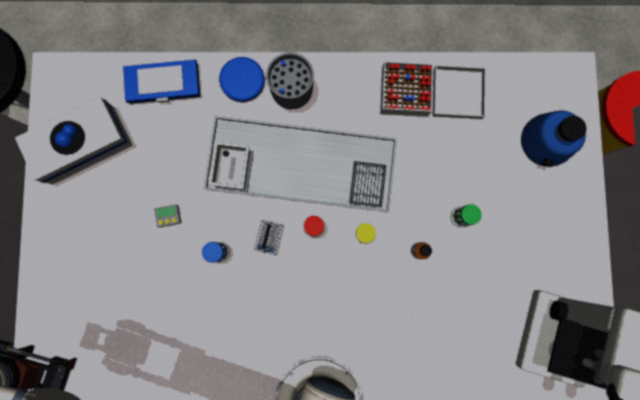

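View pics/side0.png

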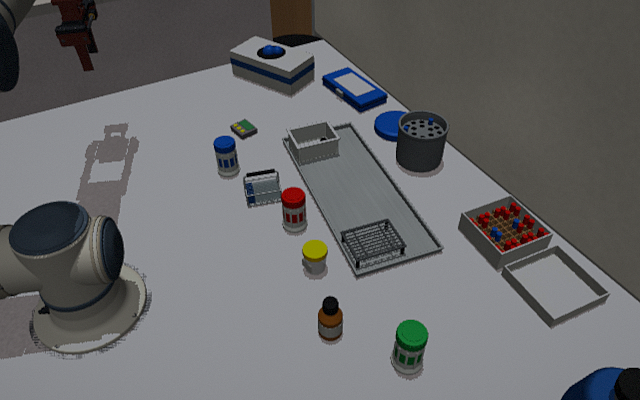

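Both views agree: green jar (467,214), red (314,226), blue (213,252), bottle (422,250), basket (268,237), pot (366,233) and timer (167,215) in the top view. The drain rack is at the tray's right (−y) end (368,184) and the dish at the left (232,167).

```bash
cat > m.py <<'E'
from h import *
import sys
def blob(n,c,W,name,lo,hi,zmin,zmax,win):
    hsv=cv2.cvtColor(c["img"],cv2.COLOR_BGR2HSV)
    m=cv2.inRange(hsv,lo,hi)>0
    if name=="red": m|=cv2.inRange(hsv,(170,lo[1],lo[2]),(180,255,255))>0
    m&=(W[...,2]>zmin)&(W[...,2]<zmax)&(W[...,0]>win[0])&(W[...,0]<win[1])&(W[...,1]>win[2])&(W[...,1]<win[3])
    P=W[m]
    if len(P)<8: print(n,name,"none"); return
    zt=np.percentile(P[:,2],90); T=P[P[:,2]>zt-6]
    (cx,cy),r=cv2.minEnclosingCircle(T[:,:2].astype(np.float32))
    print(n,name,"n",len(P),"ztop",round(zt,1),"mean",np.round(T.mean(0),1),"circ",round(cx,1),round(cy,1),round(r,1))
if __name__=="__main__":
  A=(200,640,-420,420)
  for n in("top","side"):
    c,W=grab(n)
    blob(n,c,W,"red",(0,120,60),(8,255,255),60,120,A)
    blob(n,c,W,"green",(45,120,40),(80,255,255),60,120,A)
    blob(n,c,W,"blue",(100,120,50),(125,255,255),60,120,A)
    blob(n,c,W,"yellow",(20,120,60),(35,255,255),30,120,A)
    blob(n,c,W,"bottlecap",(0,0,0),(180,255,60),80,110,(250,420,-300,-100))
    blob(n,c,W,"bar",(0,0,0),(180,255,70),60,110,(280,420,70,220))
    Z=W[...,2]
    # bar orientation
    m=(Z>66)&(Z<100)&(abs(W[...,0]-330)<60)&(abs(W[...,1]-125)<60)
    P=W[m][:,:2].astype(np.float32)
    if len(P)>5: print(n,"barrect",cv2.minAreaRect(P),W[m][:,2].mean(),len(P))
    for nm,z0,z1,w in(("rack",22,45,(400,560,-250,-80)),("dish",45,70,(380,620,120,330))):
        m=(Z>z0)&(Z<z1)&(W[...,0]>w[0])&(W[...,0]<w[1])&(W[...,1]>w[2])&(W[...,1]<w[3])
        P=W[m]; print(n,nm,len(P),np.median(P[:,2]),cv2.minAreaRect(P[:,:2].astype(np.float32)))
    m=(Z>9)&(Z<19)&(W[...,0]>370)&(W[...,0]<700)&(W[...,1]>-260)&(W[...,1]<330)
    P=W[m]; print(n,"tray",len(P),cv2.minAreaRect(P[:,:2].astype(np.float32)))
    zm=(Z>-10)&(Z<130)&(W[...,0]>200)&(W[...,0]<620)&(abs(W[...,1])<420)
    im=np.zeros((420,840),np.uint8); 
    im[(620-W[zm][:,0]).astype(int).clip(0,419),(420-W[zm][:,1]).astype(int).clip(0,839)]=np.clip(Z[zm]*2+30,1,255)
    cv2.imwrite(f"pics/h_{n}.png",cv2.dilate(im,np.ones((2,2)))[:, 20:820])
E
python3 m.py
```

```text
top red n 316 ztop 95.3 mean [452.3  10.2  92.9] circ 452.6 10.7 25.4
top green n 314 ztop 95.6 mean [ 479.8 -389.5   93. ] circ 479.6 -390.0 25.3
top blue n 348 ztop 95.1 mean [388.  264.   92.6] circ 387.8 264.1 26.0
top yellow n 286 ztop 63.5 mean [ 434.  -123.4   60.8] circ 434.5 -123.8 24.7
top bottlecap n 89 ztop 94.8 mean [ 388.3 -272.6   92.3] circ 388.1 -273.2 13.8
top bar n 38 ztop 81.2 mean [407.7 135.6  79. ] circ 407.1 134.2 13.6
top rack 336 30.4375773265441 ((496.1658630371094, -147.74798583984375), (150.77418518066406, 109.46916198730469), 15.30919075012207)
top dish 260 55.722681035028586 ((504.2688293457031, 199.95941162109375), (254.02545166015625, 141.0657958984375), 11.186655044555664)
top tray 1167 ((536.4327392578125, 25.31793212890625), (327.91717529296875, 562.9705810546875), 0.2379990816116333)
side red n 341 ztop 93.4 mean [451.2   9.5  91.6] circ 452.2 11.4 28.4
side green n 761 ztop 93.0 mean [ 477.2 -392.1   91.1] circ 478.3 -390.8 26.4
side blue n 272 ztop 93.7 mean [386.8 263.6  91.9] circ 387.1 264.3 27.3
side yellow n 441 ztop 60.9 mean [ 432.8 -125.1   59.1] circ 435.0 -124.4 27.3
side bottlecap n 208 ztop 92.7 mean [ 386.2 -274.3   90.9] circ 387.0 -274.1 14.5
side bar n 46 ztop 78.9 mean [406.3 135.8  76.7] circ 406.5 135.7 13.9
side rack 635 29.64674491945584 ((484.41986083984375, -131.68359375), (94.24112701416016, 151.12384033203125), 89.75885009765625)
side dish 362 54.82286719244655 ((502.65325927734375, 201.01490783691406), (251.4275665283203, 145.80331420898438), 9.542879104614258)
side tray 1229 ((535.5616455078125, 40.1234130859375), (302.7784118652344, 535.1203002929688), 3.8921852111816406)
```

View pics/h_top.png

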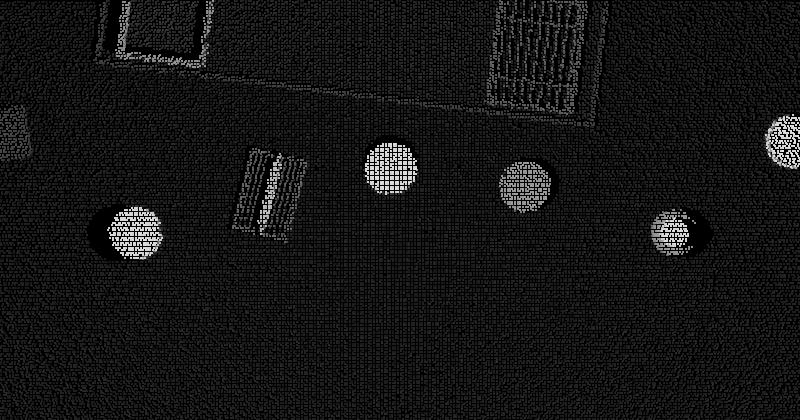

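The height map shows jars and pot clean, the basket at map (270,195), and the tray extending beyond the top of the window; I refit rack, dish, tray and bar with wider windows.

```bash
cat > f.py <<'E'
from h import *
for n in("top","side"):
    W=np.load(n+"0.npy"); Z=W[...,2]
    for nm,z0,z1,w in(("bar",66,95,(370,490,90,190)),("basket",15,95,(370,490,80,200)),("rack",20,45,(490,660,-200,-60)),("dish",45,65,(530,720,170,330)),("tray",9,19,(460,760,-225,340)),("timer",12,30,(440,520,350,460))):
        m=(Z>z0)&(Z<z1)&(W[...,0]>w[0])&(W[...,0]<w[1])&(W[...,1]>w[2])&(W[...,1]<w[3])
        lab,st=cv2.connectedComponentsWithStats(cv2.dilate(m.astype(np.uint8),np.ones((3,3))))[1:3]
        if nm in("rack","dish"): k=1+np.argmax(st[1:,4]); m&=lab==k
        P=W[m]; (c,s,a)=cv2.minAreaRect(P[:,:2].astype(np.float32))
        pc=np.linalg.eigh(np.cov(P[:,:2].T))[1][:,1]
        print(n,nm,len(P),"z",np.round(np.median(P[:,2]),1),np.round(c,1),np.round(s,1),"a",round(a,1),"mean",np.round(P.mean(0),1),"pca yaw",round(np.degrees(np.arctan2(pc[1],pc[0])),1))
    for nm,w in(("front",0),("back",1)):
        L=[]
        for y in range(-180,290,8):
            m=(abs(W[...,1]-y)<4)&(Z>9)&(Z<20)
            xf=500-(y-0)*0  
            if w==0: m&=(W[...,0]>460)&(W[...,0]<560)
            else: m&=(W[...,0]>655)&(W[...,0]<760)
            x=W[m][:,0]
            if len(x): L.append((np.median(x),y))
        vx,vy,x0,y0=cv2.fitLine(np.float32(L),cv2.DIST_HUBER,0,.01,.01).ravel()
        print(n,nm,len(L),"x at y=40:",round(x0+vx/vy*(40-y0),1),"slope deg",round(np.degrees(np.arctan(vx/vy)),2))
E
python3 f.py
```

```text
top bar 108 z 77.8 [426.6 130.9] [ 9.9 81.6] a 76.4 mean [426.3 130.6  77.4] pca yaw 166.3
top basket 504 z 33.4 [425.9 130.9] [57.6 83.5] a 76.0 mean [425.4 130.8  40.2] pca yaw 167.6
top rack 746 z 30.4 [ 565.  -135.7] [ 90.2 123.2] a 82.6 mean [ 567.4 -136.    30.4] pca yaw 174.2
top dish 472 z 55.4 [615.5 232.2] [ 92.3 117.2] a 82.8 mean [617.6 235.3  55. ] pca yaw 171.4
top tray 1430 z 14.0 [593.2  58.9] [538.1 277.1] a 82.8 mean [630.   90.1  13.7] pca yaw 85.6
top timer 458 z 18.4 [484.9 403.6] [52.9 63.9] a 10.4 mean [484.8 402.1  18.4] pca yaw 101.8
top front 59 x at y=40: 525.4 slope deg 7.31
top back 59 x at y=40: 725.1 slope deg 7.09
side bar 136 z 75.8 [425.5 131.2] [12.3 82.7] a 75.9 mean [425.2 130.6  75.5] pca yaw 166.1
side basket 829 z 30.5 [425.4 131.7] [61.7 84. ] a 77.3 mean [425.1 129.2  37.3] pca yaw 167.9
side rack 1073 z 29.4 [ 567.6 -135.2] [ 93.2 117.3] a 83.0 mean [ 566.3 -136.7   29.2] pca yaw 174.3
side dish 483 z 53.7 [615.7 232.4] [ 98.  117.9] a 82.3 mean [617.9 233.9  52.8] pca yaw -178.7
side tray 1388 z 14.4 [595.   48.9] [507.1 270.1] a 82.9 mean [623.9  27.3  14.2] pca yaw 83.9
side timer 264 z 18.0 [485.  401.7] [52.6 67.1] a 8.0 mean [484.  400.   17.8] pca yaw 103.5
side front 59 x at y=40: 524.5 slope deg 7.31
side back 59 x at y=40: 724.7 slope deg 7.16
```

```bash
cat > g.py <<'E'
from h import *
import sys
o=manip.get_obs(); p=np.array(o["tool_pos"]); R=Rot.from_euler("xyz",o["tcp_rot"]).as_matrix()
print("t",o["t"],"p",np.round(p,1),"jaw yaw",np.round(np.degrees(np.arctan2(R[1,1],R[0,1])),1),"q1,q6",np.round(np.degrees([o["q"][0],o["q"][5]]),1),"open",o["opening"],"F",np.round(o["contact_force"],1))
if len(sys.argv)<2: print(np.round(R,3))
for a in sys.argv[1:]:
    x,y,z,yaw=map(float,a.split(","))
    best=None
    for k in(0,180):
        t=np.radians(yaw+k); yv=np.array([np.cos(t),np.sin(t),0]); xv=np.array([0,0,-1.]); G=np.stack([xv,yv,np.cross(xv,yv)],1)
        rv=Rot.from_matrix(R.T@G).as_rotvec(degrees=True)
        if best is None or np.linalg.norm(rv)<np.linalg.norm(best): best=rv
    print(a,"turn",np.round(best,1),"shift",np.round(R.T@(np.array([x,y,z])-p),1))
E
python3 g.py; python3 g.py 387.5,264,200,-7.4
```

```text
t 0.25 p [168.  575.9 222.1] jaw yaw 73.7 q1,q6 [70.5 -3.2] open 1.0024862968317072 F [ 0.1  0.1 -0. ]
[[-0.     0.28   0.96 ]
 [-0.001  0.96  -0.28 ]
 [-1.    -0.001 -0.   ]]
t 0.25 p [168.  575.9 222.1] jaw yaw 73.7 q1,q6 [70.5 -3.2] open 1.0024862968317072 F [ 0.1  0.1 -0. ]
387.5,264,200,-7.4 turn [81.1  0.   0. ] shift [  22.3 -237.9  298.1]
```

Call:
{"method": "arm_command", "body": {
  "steps": [40,0,0,10,-119,149,1,81,0,0,22,-238,298,0.85,81,0,0,22,-238,298,0.85,81,0,0,22,-238,298,0.85,81,0,0,22,-238,298,0.85,81,0,0,22,-238,298,0.85,81,0,0,22,-238,298,0.85,81,0,0,22,-238,298,0.85]
}}

```text
t: 1.05
tool_pos: [388.6, 261.3, 200.2]
tcp_rot: [0.218, 1.569, -1.274]
contact_force: [0.8, 0.1, 0.8]
opening: 0.851
```

```bash
python3 g.py 387.5,264,200,-7.4 387.5,264,64,-7.4
```

```text
t 1.05 p [388.6 261.3 200.2] jaw yaw 4.5 q1,q6 [29.8 25.3] open 0.8509799408301946 F [0.8 0.1 0.8]
387.5,264,200,-7.4 turn [11.9  0.1 -0. ] shift [ 0.2 -0.9 -2.8]
387.5,264,64,-7.4 turn [11.9  0.1 -0. ] shift [136.2  -0.9  -3. ]
```

Call:
{"method": "arm_command", "body": {
  "steps": [8,0,0,10,-1,-3,0.85,12,0,0,40,-1,-3,0.85,12,0,0,70,-1,-3,0.85,12,0,0,100,-1,-3,0.85,12,0,0,120,-1,-3,0.85,12,0,0,136,-1,-3,0.85,12,0,0,136,-1,-3,0.85,12,0,0,136,-1,-3,0.85]
}}

```text
t: 1.85
tool_pos: [387.6, 264.1, 64.8]
tcp_rot: [0.742, 1.569, -0.959]
contact_force: [-0.2, -0.3, 0.5]
opening: 0.852
```

```bash
python3 g.py 387.5,264,64,-7.4
python3 - <<'E'
from h import *
c,W=grab("side"); cv2.imwrite("pics/s1.png",cv2.resize(c["img"][80:230,140:340],None,fx=3,fy=3))
E
```

```text
t 1.85 p [387.6 264.1  64.8] jaw yaw -7.5 q1,q6 [30.2 37.7] open 0.8517437383106798 F [-0.2 -0.3  0.5]
387.5,264,64,-7.4 turn [-0.1  0.1 -0.1] shift [ 0.8 -0.1  0.1]
```

View pics/s1.png

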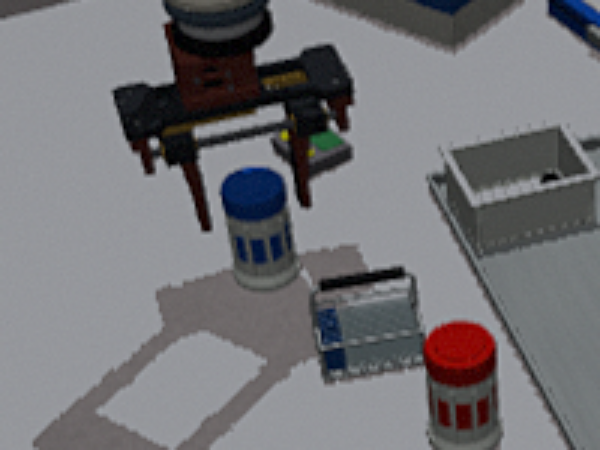

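The fingers straddle the blue cap (crop 205–300, 190) centrally. Closing, then lifting.

Call:
{"method": "arm_command", "body": {
  "steps": [0,0,0,0,0,0,0,0,0,0,0,0,0,0,0,0,0,0,0,0,0,0,0,0,0,0,0,0,0,0,0,0,0,0,0,0,0,0,-10,0,0,0,0,0,0,-40,0,0,0,0,0,0,-70,0,0,0]
}}

```text
t: 2.7
tool_pos: [387.0, 263.9, 135.5]
tcp_rot: [-0.318, 1.569, -2.019]
contact_force: [0.2, -0.1, -1.1]
opening: 0.583
```

```bash
python3 g.py 603.5,140.5,170,-7.4 603.5,140.5,69,-7.4
```

```text
t 2.7 p [387.  263.9 135.5] jaw yaw -7.5 q1,q6 [30.2 37.7] open 0.5833271972722123 F [ 0.2 -0.1 -1.1]
603.5,140.5,170,-7.4 turn [-0.1  0.1  0. ] shift [-34.5 230.7  94.3]
603.5,140.5,69,-7.4 turn [-0.1  0.1  0. ] shift [ 66.5 230.8  94.1]
```

Call:
{"method": "arm_command", "body": {
  "steps": [0,0,0,-30,20,8,0,0,0,0,-35,60,24,0,0,0,0,-35,100,40,0,0,0,0,-35,140,57,0,0,0,0,-35,180,73,0,0,0,0,-35,215,88,0,0,0,0,-35,231,94,0,0,0,0,-35,231,94,0]
}}

```text
t: 3.5
tool_pos: [604.8, 139.0, 169.2]
tcp_rot: [-0.762, 1.567, -2.466]
contact_force: [-0.1, 0.8, -1.0]
opening: 0.59
```

```bash
python3 g.py 603.5,140.5,69,-7.4
```

```text
t 3.5 p [604.8 139.  169.2] jaw yaw -7.6 q1,q6 [ 9.9 17.5] open 0.5897088865770932 F [-0.1  0.8 -1. ]
603.5,140.5,69,-7.4 turn [-0.2  0.2  0.2] shift [100.2  -1.2  -1.6]
```

Call:
{"method": "arm_command", "body": {
  "steps": [0,0,0,25,-1,-2,0,0,0,0,50,-1,-2,0,0,0,0,75,-1,-2,0,0,0,0,92,-1,-2,0,0,0,0,97,-1,-2,0,0,0,0,100,-1,-2,0,0,0,0,100,-1,-2,0]
}}

```text
t: 4.2
tool_pos: [604.1, 141.2, 70.2]
tcp_rot: [-0.581, 1.568, -2.285]
contact_force: [0.5, -0.8, -2.0]
opening: 0.585
```

Call:
{"method": "arm_command", "body": {
  "steps": [0,0,0,1.5,0,0,0,0,0,0,1.5,0,0,0,0,0,0,1.5,0,0,0,0,0,0,1.5,0,0,0.85,0,0,0,1.5,0,0,0.85,0,0,0,1.5,0,0,0.85,0,0,0,-30,0,0,0.85,0,0,0,-75,0,0,0.85]
}}

```text
t: 5.0
tool_pos: [602.4, 141.0, 142.4]
tcp_rot: [-1.06, 1.561, -2.764]
contact_force: [0.5, 0.8, 0.5]
opening: 0.848
```

```bash
python3 g.py 425.7,130.9,180,76 425.7,130.9,55,76
```

```text
t 5.0 p [602.4 141.  142.4] jaw yaw -7.6 q1,q6 [10.1 17.7] open 0.8478214999685575 F [0.5 0.8 0.5]
425.7,130.9,180,76 turn [-83.6  -0.1   0.6] shift [ -36.  -174.1   33.6]
425.7,130.9,55,76 turn [-83.6  -0.1   0.6] shift [  89.  -173.1   33. ]
```

Call:
{"method": "arm_command", "body": {
  "steps": [0,0,0,-36,0,0,0.85,-20,0,0,-36,-40,8,0.85,-40,0,0,-36,-80,16,0.6,-60,0,0,-36,-120,24,0.6,-84,0,0,-36,-174,34,0.6,-84,0,0,-36,-174,34,0.6,-84,0,0,-36,-174,34,0.6,-84,0,0,-36,-174,34,0.6]
}}

```text
t: 5.8
tool_pos: [425.4, 130.5, 180.7]
tcp_rot: [-2.075, 1.563, -2.722]
contact_force: [0.6, -0.2, -0.2]
opening: 0.598
```

Call:
{"method": "arm_command", "body": {
  "steps": [-30,0,0,0,0,0,0.6,-30,0,0,0,0,0,0.6,-30,0,0,0,0,0,0.6]
}}

```text
t: 6.1
tool_pos: [425.4, 130.6, 181.1]
tcp_rot: [-2.509, 1.563, -2.707]
contact_force: [0.3, 0.5, -0.4]
opening: 0.603
```

```bash
python3 g.py 425.7,130.9,55,76;  python3 - <<'E'
from h import *
c,W=grab("side"); cv2.imwrite("pics/s2.png",cv2.resize(c["img"][80:260,180:420],None,fx=3,fy=3))
E
```

```text
t 6.1 p [425.4 130.6 181.1] jaw yaw 78.7 q1,q6 [ 12.7 -65.9] open 0.6030007940775134 F [ 0.3  0.5 -0.4]
425.7,130.9,55,76 turn [ 2.7 -0.3  0.3] shift [126.1   0.9   1. ]
```

View pics/s2.png

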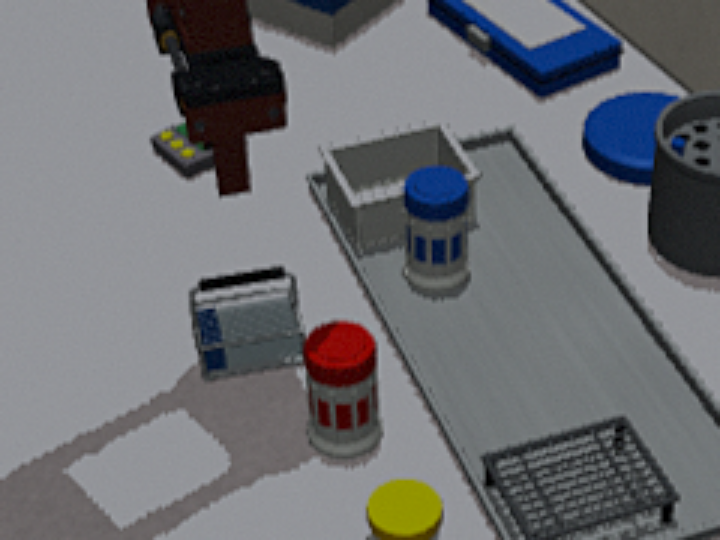

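Blue jar stands in the tray (crop 440,230); the gripper is lined up above the basket bar (243,278).

Call:
{"method": "arm_command", "body": {
  "steps": [2.7,0,0,30,1,1,0.6,2.7,0,0,60,1,1,0.6,2.7,0,0,90,1,1,0.6,2.7,0,0,110,1,1,0.6,2.7,0,0,120,1,1,0.6,2.7,0,0,125,1,1,0.6,2.7,0,0,125,1,1,0.6,2.7,0,0,125,1,1,0.6]
}}

```text
t: 6.95
tool_pos: [426.5, 131.1, 57.4]
tcp_rot: [-2.383, 1.565, -2.621]
contact_force: [0.6, 0.5, 0.2]
opening: 0.597
```

Call:
{"method": "arm_command", "body": {
  "steps": [0,0,0,0,0,0,0,0,0,0,0,0,0,0,0,0,0,0,0,0,0,0,0,0,0,0,0,0,0,0,0,0,0,0,0,0,0,0,0,0,0,0,0,0,0,0,0,0,0]
}}

```text
t: 7.65
tool_pos: [426.5, 131.1, 57.4]
tcp_rot: [-2.404, 1.565, -2.642]
contact_force: [-0.8, 1.1, 0.5]
opening: 0.103
```

```bash
python3 g.py 425.7,130.9,55,76
```

```text
t 7.65 p [426.5 131.1  57.4] jaw yaw 76.4 q1,q6 [ 12.8 -63.6] open 0.10289362707177452 F [-0.8  1.1  0.5]
425.7,130.9,55,76 turn [ 0.4 -0.2  0.2] shift [ 2.4 -0.4 -0.7]
```

Call:
{"method": "arm_command", "body": {
  "steps": [0,0,0,-10,0,0,0,0,0,0,-35,0,0,0,0,0,0,-65,0,0,0,0,0,0,-95,0,0,0,0,0,0,-125,0,0,0,0,0,0,-125,0,0,0,0,0,0,-125,0,0,0]
}}

```text
t: 8.35
tool_pos: [427.3, 131.5, 182.7]
tcp_rot: [-2.332, 1.566, -2.57]
contact_force: [-0.2, 0.5, -1.4]
opening: 0.104
```

```bash
python3 g.py 566.5,-136,185,82.6
```

```text
t 8.35 p [427.3 131.5 182.7] jaw yaw 76.4 q1,q6 [ 12.8 -63.6] open 0.10391333817901896 F [-0.2  0.5 -1.4]
566.5,-136,185,82.6 turn [-6.2 -0.2  0.2] shift [  -2.1 -227.2  198.3]
```

Call:
{"method": "arm_command", "body": {
  "steps": [-1,0,0,-2,-15,13,0,-2,0,0,-2,-45,39,0,-3,0,0,-2,-75,65,0,-4,0,0,-2,-105,92,0,-5,0,0,-2,-135,118,0,-6,0,0,-2,-165,144,0,-6,0,0,-2,-195,170,0,-6,0,0,-2,-215,188,0]
}}

```text
t: 9.15
tool_pos: [559.1, -123.9, 181.9]
tcp_rot: [-2.794, 1.563, -2.929]
contact_force: [1.1, 0.0, -1.5]
opening: 0.105
```

```bash
python3 g.py 566.5,-136,185,82.6
```

```text
t 9.15 p [ 559.1 -123.9  181.9] jaw yaw 82.3 q1,q6 [-15.8 -98.1] open 0.10545965079707334 F [ 1.1  0.  -1.5]
566.5,-136,185,82.6 turn [-0.3 -0.4  0.2] shift [ -3.2 -11.    8.9]
```

Call:
{"method": "arm_command", "body": {
  "steps": [0,0,0,0,-11,9,0,0,0,0,0,-11,9,0,0,0,0,20,-11,9,0,0,0,0,45,-11,9,0,0,0,0,65,-11,9,0,0,0,0,80,-11,9,0,0,0,0,80,-11,9,0,0,0,0,80,-11,9,0]
}}

```text
t: 9.95
tool_pos: [565.7, -135.7, 102.0]
tcp_rot: [-2.824, 1.562, -2.958]
contact_force: [0.1, 0.5, -1.9]
opening: 0.102
```

```bash
python3 g.py 566.5,-136,88,82.6;  python3 - <<'E'
from h import *
c,W=grab("side"); cv2.imwrite("pics/s3.png",cv2.resize(c["img"][160:300,290:490],None,fx=3.5,fy=3.5))
Z=W[...,2]; m=(abs(W[...,0]-566)<70)&(abs(W[...,1]+136)<60)
P=W[m&(Z>40)&(Z<90)]; print(len(P),cv2.minAreaRect(P[:,:2].astype(np.float32)),np.percentile(P[:,2],[1,5,50]))
E
```

```text
t 9.95 p [ 565.7 -135.7  102. ] jaw yaw 82.3 q1,q6 [-16.7 -99. ] open 0.10212199013786628 F [ 0.1  0.5 -1.9]
566.5,-136,88,82.6 turn [-0.3 -0.5  0.1] shift [14.  -0.1  0.9]
1148 ((564.86181640625, -135.45555114746094), (59.435302734375, 86.43844604492188), 80.79837799072266) [44.88631813 46.48626114 71.45305813]
```

View pics/s3.png

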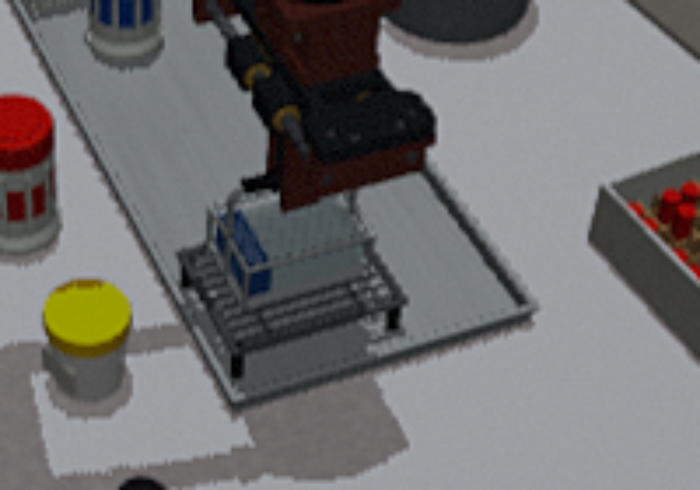

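The basket hangs level and square over the rack (crop 290,260). Lowering.

Call:
{"method": "arm_command", "body": {
  "steps": [0,0,0,5,0,1,0,0,0,0,9,0,1,0,0,0,0,12,0,1,0,0,0,0,13,0,1,0,0,0,0,13,0,1,0,0,0,0,13,0,1,0]
}}

```text
t: 10.6
tool_pos: [567.2, -136.2, 90.0]
tcp_rot: [-2.702, 1.564, -2.836]
contact_force: [-0.2, -0.9, -0.9]
opening: 0.102
```

Call:
{"method": "arm_command", "body": {
  "steps": [0,0,0,1.5,0,0,0,0,0,0,1.5,0,0,0,0,0,0,1.5,0,0,0.5,0,0,0,1.5,0,0,0.5,0,0,0,1.5,0,0,0.5,0,0,0,1.5,0,0,0.5,0,0,0,-30,0,0,0.5,0,0,0,-75,0,0,0.5]
}}

```text
t: 11.4
tool_pos: [566.0, -135.6, 162.3]
tcp_rot: [-3.002, 1.558, -3.136]
contact_force: [-0.0, 0.4, 0.4]
opening: 0.5
```

```bash
python3 g.py 452.3,10.5,190,-7.4
```

```text
t 11.4 p [ 566.  -135.6  162.3] jaw yaw 82.3 q1,q6 [-16.7 -99. ] open 0.4998289558432838 F [-0.   0.4  0.4]
452.3,10.5,190,-7.4 turn [89.7 -0.5  0.7] shift [ -26.2  129.5 -132.6]
```

Call:
{"method": "arm_command", "body": {
  "steps": [0,0,0,-30,0,0,0.5,10,0,0,-28,25,-25,0.85,20,0,0,-26,50,-50,0.85,90,0,0,-26,80,-80,0.85,90,0,0,-26,110,-110,0.85,90,0,0,-26,130,-133,0.85,90,0,0,-26,130,-133,0.85,90,0,0,-26,130,-133,0.85]
}}

```text
t: 12.2
tool_pos: [451.6, 11.9, 190.4]
tcp_rot: [-1.937, 1.559, -3.126]
contact_force: [0.2, -0.2, -0.2]
opening: 0.849
```

```bash
python3 g.py 452,10.5,64,-7.4
```

```text
t 12.2 p [451.6  11.9 190.4] jaw yaw 21.9 q1,q6 [ -2.8 -24.7] open 0.8487782525084004 F [ 0.2 -0.2 -0.2]
452,10.5,64,-7.4 turn [29.3 -0.1  0.7] shift [126.4   1.2   2. ]
```

Call:
{"method": "arm_command", "body": {
  "steps": [29,0,0.7,10,1,2,0.85,29,0,0.7,20,1,2,0.85,29,0,0.7,45,1,2,0.85,29,0,0.7,75,1,2,0.85,29,0,0.7,100,1,2,0.85,29,0,0.7,118,1,2,0.85,29,0,0.7,126,1,2,0.85,29,0,0.7,126,1,2,0.85]
}}

```text
t: 13.0
tool_pos: [451.2, 10.5, 63.5]
tcp_rot: [-2.286, 1.569, 2.302]
contact_force: [-0.3, 0.5, -0.7]
opening: 0.848
```

```bash
python3 g.py 452,10.5,64,-7.4
```

```text
t 13.0 p [451.2  10.5  63.5] jaw yaw -7.1 q1,q6 [-3.1  4.1] open 0.8482060473141363 F [-0.3  0.5 -0.7]
452,10.5,64,-7.4 turn [ 0.3 -0.1  0.1] shift [-0.5  0.8 -0.1]
```

Call:
{"method": "arm_command", "body": {
  "steps": [0,0,0,0,0,0,0,0,0,0,0,0,0,0,0,0,0,0,0,0,0,0,0,0,0,0,0,0,0,0,0,0,0,0,0,0,0,0,-10,0,0,0,0,0,0,-40,0,0,0,0,0,0,-70,0,0,0]
}}

```text
t: 13.8
tool_pos: [450.2, 10.4, 133.6]
tcp_rot: [-1.798, 1.566, 2.79]
contact_force: [0.8, -0.3, -1.5]
opening: 0.589
```

```bash
python3 g.py 591,48.3,170,-7.4
```

```text
t 13.8 p [450.2  10.4 133.6] jaw yaw -7.1 q1,q6 [-3.1  4.1] open 0.5890016472275238 F [ 0.8 -0.3 -1.5]
591,48.3,170,-7.4 turn [ 0.3 -0.1  0.3] shift [-37.  134.8 -55.1]
```

Call:
{"method": "arm_command", "body": {
  "steps": [0,0,0,-25,15,-6,0,0,0,0,-37,45,-18,0,0,0,0,-37,75,-31,0,0,0,0,-37,105,-43,0,0,0,0,-37,128,-52,0,0,0,0,-37,135,-55,0,0,0,0,-20,135,-55,0,0,0,0,10,135,-55,0]
}}

```text
t: 14.6
tool_pos: [591.4, 48.2, 124.2]
tcp_rot: [-2.482, 1.569, 2.106]
contact_force: [0.4, 0.1, -0.7]
opening: 0.588
```

```bash
python3 g.py 591,48.3,67,-7.4
```

```text
t 14.6 p [591.4  48.2 124.2] jaw yaw -7.1 q1,q6 [1.3 8.4] open 0.5879720392519486 F [ 0.4  0.1 -0.7]
591,48.3,67,-7.4 turn [ 0.3 -0.1  0.1] shift [57.2 -0.3 -0. ]
```

Call:
{"method": "arm_command", "body": {
  "steps": [0,0,0,20,0,0,0,0,0,0,40,0,0,0,0,0,0,50,0,0,0,0,0,0,54,0,0,0,0,0,0,56.5,0,0,0,0,0,0,57.5,0,0,0,0,0,0,57.5,0,0,0,0,0,0,57.5,0,0,0]
}}

```text
t: 15.4
tool_pos: [591.9, 48.2, 67.7]
tcp_rot: [2.803, 1.569, 1.108]
contact_force: [-0.7, 0.1, -0.4]
opening: 0.588
```

Call:
{"method": "arm_command", "body": {
  "steps": [0,0,0,0.5,0,0,0.8,0,0,0,0.5,0,0,0.8,0,0,0,0.5,0,0,0.8,0,0,0,0.5,0,0,0.8,0,0,0,-30,0,0,0.8,0,0,0,-75,0,0,0.8,0,0,0,-110,0,0,0.8,0,0,0,-110,0,0,0.8]
}}

```text
t: 16.2
tool_pos: [594.2, 48.1, 185.0]
tcp_rot: [1.85, 1.559, 0.155]
contact_force: [0.4, 0.4, 0.8]
opening: 0.798
```

```bash
python3 g.py 478.8,-390.3,190,-7.4 387.5,-273.6,180,82
```

```text
t 16.2 p [594.2  48.1 185. ] jaw yaw -7.1 q1,q6 [1.3 8.4] open 0.7984972165563984 F [0.4 0.4 0.8]
478.8,-390.3,190,-7.4 turn [ 0.3 -0.2 -0.7] shift [ -7.1 -60.2 449.3]
387.5,-273.6,180,82 turn [-89.1   0.4  -0.7] shift [   2.  -165.3  344.8]
```

Call:
{"method": "arm_command", "body": {
  "steps": [0,0,0,-7,-6,45,0.85,0,0,0,-7,-12,90,0.85,0,0,0,-7,-19,140,0.85,0,0,0,-7,-25,190,0.85,0,0,0,-7,-32,240,0.85,0,0,0,-7,-39,290,0.85,0,0,0,-7,-46,340,0.85,0,0,0,-7,-53,390,0.85]
}}

```text
t: 17.0
tool_pos: [492.9, -331.4, 189.3]
tcp_rot: [1.904, 1.559, 0.21]
contact_force: [0.6, 0.5, 0.1]
opening: 0.849
```

```bash
python3 g.py 478.8,-390.3,64,-7.4; python3 m.py | grep -E "red|green|blue|yellow|barr|cap"
```

```text
t 17.0 p [ 492.9 -331.4  189.3] jaw yaw -7.1 q1,q6 [-37.5 -30.3] open 0.8494349982092045 F [0.6 0.5 0.1]
478.8,-390.3,64,-7.4 turn [ 0.3 -0.2 -0.6] shift [125.   -8.1  60.7]
top red n 326 ztop 98.8 mean [591.4  48.   96.2] circ 591.6 47.5 25.4
top green none
top blue n 331 ztop 98.2 mean [602.6 141.2  95.6] circ 602.8 141.7 26.0
top yellow n 285 ztop 63.1 mean [ 434.8 -123.6   60.7] circ 434.3 -123.6 24.8
top bottlecap n 44 ztop 93.8 mean [ 392.3 -268.2   92. ] circ 390.2 -270.3 12.0
side red n 353 ztop 96.2 mean [590.2  46.8  94.5] circ 592.0 46.6 27.9
side green n 782 ztop 92.9 mean [ 477.  -392.3   91.1] circ 478.5 -391.5 27.0
side blue n 317 ztop 96.2 mean [601.3 140.   94.4] circ 603.2 141.4 27.8
side yellow n 442 ztop 61.2 mean [ 433.  -125.    59.2] circ 434.7 -123.8 26.7
side bottlecap n 206 ztop 92.7 mean [ 386.3 -274.4   90.9] circ 387.5 -274.0 14.7
```

Call:
{"method": "arm_command", "body": {
  "steps": [0,0,-0.6,0,-6,45,0.85,0,0,-0.6,0,-8,61,0.85,0,0,-0.6,20,-8,61,0.85,0,0,-0.6,60,-8,61,0.85,0,0,-0.6,95,-8,61,0.85,0,0,-0.6,115,-8,61,0.85,0,0,-0.6,125,-8,61,0.85,0,0,-0.6,125,-8,61,0.85]
}}

```text
t: 17.9
tool_pos: [476.1, -392.7, 61.2]
tcp_rot: [-2.4, 1.565, 2.182]
contact_force: [-0.3, 0.6, 0.8]
opening: 0.852
```

```bash
python3 g.py 478.8,-390.3,64,-7.4
python3 - <<'E'
from h import *
c,W=grab("side"); cv2.imwrite("pics/s4.png",cv2.resize(c["img"][240:400,300:500],None,fx=3,fy=3))
E
```

```text
t 17.9 p [ 476.1 -392.7   61.2] jaw yaw -7.5 q1,q6 [-42.7 -35.3] open 0.8515179366589798 F [-0.3  0.6  0.8]
478.8,-390.3,64,-7.4 turn [-0.1 -0.3  0.2] shift [-2.8  2.3 -2.8]
```

View pics/s4.png

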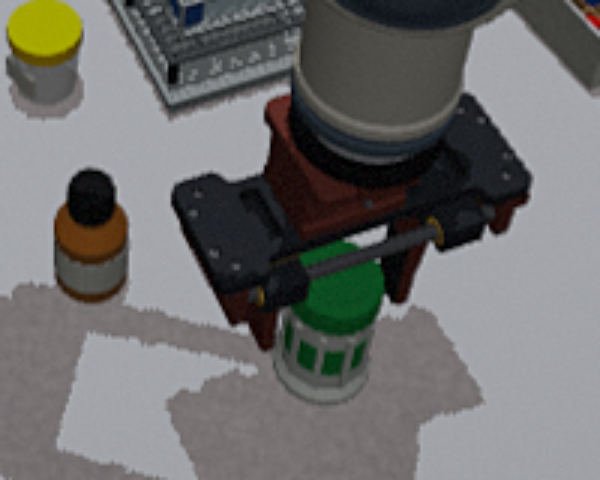

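Fingers straddle the green cap (crop 340,285); about 3 mm off, so I correct, close and lift.

Call:
{"method": "arm_command", "body": {
  "steps": [0,0,0,-3,2,-3,0.85,0,0,0,-3,2,-3,0,0,0,0,-3,2,-3,0,0,0,0,-3,2,-3,0,0,0,0,-3,2,-3,0,0,0,0,-3,2,-3,0,0,0,0,-3,2,-3,0]
}}

```text
t: 18.65
tool_pos: [479.4, -391.1, 66.8]
tcp_rot: [-2.798, 1.568, 1.784]
contact_force: [0.7, 0.1, 3.5]
opening: 0.584
```

Call:
{"method": "arm_command", "body": {
  "steps": [0,0,0,-10,0,0,0,0,0,0,-35,0,0,0,0,0,0,-65,0,0,0,0,0,0,-95,0,0,0,0,0,0,-125,0,0,0,0,0,0,-140,0,0,0,0,0,0,-140,0,0,0]
}}

```text
t: 19.35
tool_pos: [480.0, -392.0, 209.6]
tcp_rot: [1.441, 1.568, -0.261]
contact_force: [0.1, -0.4, -1.1]
opening: 0.585
```

```bash
python3 g.py 579,-44,205,-7.4
```

```text
t 19.35 p [ 480.  -392.   209.6] jaw yaw -7.5 q1,q6 [-42.4 -34.9] open 0.5846106812114263 F [ 0.1 -0.4 -1.1]
579,-44,205,-7.4 turn [-0.1  0.  -0.2] shift [   4.6   52.8 -357.9]
```

Call:
{"method": "arm_command", "body": {
  "steps": [0,0,0,0,3,-20,0,0,0,0,0,9,-60,0,0,0,0,0,15,-103,0,0,0,0,0,22,-146,0,0,0,0,0,28,-189,0,0,0,0,0,35,-232,0,0,0,0,0,41,-275,0,0,0,0,0,46,-312,0]
}}

```text
t: 20.15
tool_pos: [565.7, -85.3, 207.2]
tcp_rot: [-2.136, 1.57, 2.447]
contact_force: [0.3, 0.1, -1.1]
opening: 0.587
```

```bash
python3 g.py 579,-44,71,-7.4
```

```text
t 20.15 p [565.7 -85.3 207.2] jaw yaw -7.4 q1,q6 [-12.   -4.6] open 0.5871270623016644 F [ 0.3  0.1 -1.1]
579,-44,71,-7.4 turn [-0.  -0.   0.1] shift [136.2   8.  -42.6]
```

Call:
{"method": "arm_command", "body": {
  "steps": [0,0,0,0,5,-28,0,0,0,0,0,8,-42,0,0,0,0,5,8,-43,0,0,0,0,30,8,-43,0,0,0,0,60,8,-43,0,0,0,0,90,8,-43,0,0,0,0,115,8,-43,0,0,0,0,125,8,-43,0]
}}

```text
t: 20.95
tool_pos: [576.6, -44.8, 77.8]
tcp_rot: [-1.567, 1.564, 3.015]
contact_force: [-0.2, 0.0, -1.3]
opening: 0.586
```

```bash
python3 g.py 579,-44,70,-7.4
```

```text
t 20.95 p [576.6 -44.8  77.8] jaw yaw -7.5 q1,q6 [-7.8 -0.3] open 0.5862345599780693 F [-0.2  0.  -1.3]
579,-44,70,-7.4 turn [-0.1  0.   0.4] shift [ 7.8  2.3 -1.1]
```

Call:
{"method": "arm_command", "body": {
  "steps": [0,0,0.3,3,2,-1,0,0,0,0.3,5,2,-1,0,0,0,0.3,6,2,-1,0,0,0,0.3,7,2,-1,0,0,0,0.3,7,2,-1,0,0,0,0.3,7,2,-1,0,0,0,0.3,7,2,-1,0]
}}

```text
t: 21.65
tool_pos: [578.9, -44.0, 71.2]
tcp_rot: [-1.562, 1.569, 3.02]
contact_force: [0.6, -0.3, -1.1]
opening: 0.586
```

Call:
{"method": "arm_command", "body": {
  "steps": [0,0,0,1,0,0,0,0,0,0,2,0,0,0,0,0,0,2,0,0,0]
}}

```text
t: 21.95
tool_pos: [579.1, -44.0, 69.8]
tcp_rot: [-1.53, 1.57, 3.051]
contact_force: [-0.5, -1.3, 2.5]
opening: 0.586
```

Call:
{"method": "arm_command", "body": {
  "steps": [0,0,0,0,0,0,0.8,0,0,0,0,0,0,0.8,0,0,0,0,0,0,0.8,0,0,0,0,0,0,0.8,0,0,0,-30,0,0,0.8,0,0,0,-75,0,0,0.8,0,0,0,-120,0,0,0.8,0,0,0,-120,0,0,0.8]
}}

```text
t: 22.75
tool_pos: [581.7, -44.4, 198.3]
tcp_rot: [1.566, 1.559, -0.135]
contact_force: [-0.3, 0.9, 0.7]
opening: 0.798
```

```bash
python3 g.py 387.5,-273.6,180,82
```

```text
t 22.75 p [581.7 -44.4 198.3] jaw yaw -7.5 q1,q6 [-7.7 -0.2] open 0.7982221340249205 F [-0.3  0.9  0.7]
387.5,-273.6,180,82 turn [-89.5   0.5  -0.5] shift [  16.3 -162.9  252.6]
```

Call:
{"method": "arm_command", "body": {
  "steps": [0,0,-0.5,0,-24,-24,0.8,0,0,-0.5,0,0,0,0.8]
}}

```text
t: 22.95
tool_pos: [579.7, -39.8, 199.4]
tcp_rot: [2.175, 1.567, 0.479]
contact_force: [1.5, -0.8, 1.0]
opening: 0.802
```

```bash
python3 g.py 387.3,-273.7,190,-7.4
```

```text
t 22.95 p [579.7 -39.8 199.4] jaw yaw -7.2 q1,q6 [-7.4 -0.2] open 0.8022235314912832 F [ 1.5 -0.8  1. ]
387.3,-273.7,190,-7.4 turn [ 0.2 -0.1 -0.2] shift [   8.2 -161.8  256.1]
```

Call:
{"method": "arm_command", "body": {
  "steps": [0,0,0,0,-22,35,0.55,0,0,0,0,-46,73,0.55,0,0,0,2,-70,111,0.55,0,0,0,4,-95,150,0.55,0,0,0,6,-120,190,0.55,0,0,0,8,-144,228,0.55,0,0,0,8,-162,256,0.55,0,0,0,8,-162,256,0.55]
}}

```text
t: 23.75
tool_pos: [384.7, -276.1, 189.5]
tcp_rot: [2.192, 1.568, 0.491]
contact_force: [-0.2, 0.9, 0.6]
opening: 0.553
```

```bash
python3 g.py 387.3,-273.7,69,-7.4
```

```text
t 23.75 p [ 384.7 -276.1  189.5] jaw yaw -7.5 q1,q6 [-39.9 -32.4] open 0.5532116522271963 F [-0.2  0.9  0.6]
387.3,-273.7,69,-7.4 turn [-0.1 -0.1 -0.1] shift [120.5   2.   -2.5]
```

Call:
{"method": "arm_command", "body": {
  "steps": [0,0,0,20,2,-2,0.55,0,0,0,45,2,-2,0.55,0,0,0,70,2,-2,0.55,0,0,0,80,2,-2,0.55,0,0,0,80,2,-2,0.55]
}}

```text
t: 24.25
tool_pos: [386.7, -273.1, 107.6]
tcp_rot: [-2.958, 1.567, 1.625]
contact_force: [0.9, -0.1, -0.3]
opening: 0.555
```

```bash
python3 g.py 387.3,-273.7,69,-7.4
python3 - <<'E'
from h import *
c,W=grab("side"); cv2.imwrite("pics/s5.png",cv2.resize(c["img"][200:360,230:430],None,fx=3,fy=3))
E
```

```text
t 24.25 p [ 386.7 -273.1  107.6] jaw yaw -7.4 q1,q6 [-39.5 -32. ] open 0.5553295678280009 F [ 0.9 -0.1 -0.3]
387.3,-273.7,69,-7.4 turn [-0.  -0.2  0. ] shift [38.6  0.7  0.6]
```

View pics/s5.png

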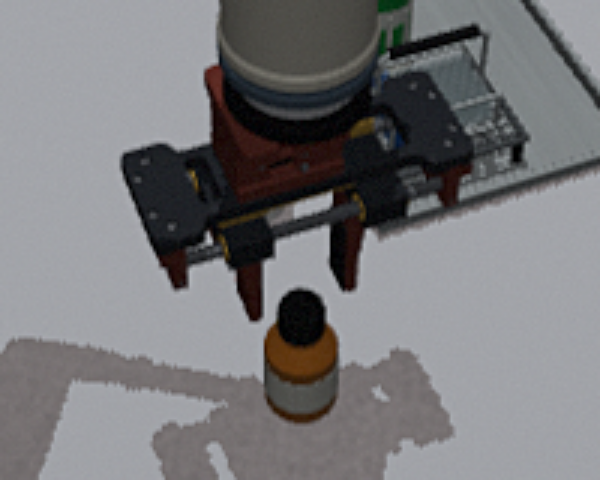

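The fingers (crop 252 and 345, ~300) are centred over the bottle cap (302,315).

Call:
{"method": "arm_command", "body": {
  "steps": [0,0,0,20,0.5,0.5,0.55,0,0,0,33,0.5,0.5,0.55,0,0,0,38.5,0.5,0.5,0.55,0,0,0,38.5,0.5,0.5,0.55,0,0,0,38.5,0.5,0.5,0.55]
}}

```text
t: 24.8
tool_pos: [388.0, -274.4, 71.5]
tcp_rot: [2.26, 1.568, 0.56]
contact_force: [-0.3, 0.3, 0.2]
opening: 0.551
```

Call:
{"method": "arm_command", "body": {
  "steps": [0,0,0,0,0,0,0,0,0,0,0,0,0,0,0,0,0,0,0,0,0,0,0,0,0,0,0,0,0,0,0,0,0,0,0,0,0,0,0,0,0,0]
}}

```text
t: 25.4
tool_pos: [388.3, -274.6, 72.0]
tcp_rot: [1.997, 1.567, 0.297]
contact_force: [0.8, 0.1, 2.0]
opening: 0.31
```

```bash
python3 g.py 387.3,-273.7,69,-7.4
```

```text
t 25.4 p [ 388.3 -274.6   72. ] jaw yaw -7.4 q1,q6 [-39.5 -32.1] open 0.3103251178394049 F [0.8 0.1 2. ]
387.3,-273.7,69,-7.4 turn [-0.  -0.1 -0.2] shift [ 3.  -1.1 -0.7]
```

Opening 0.31 (27 mm) is the cap. Lifting.

Call:
{"method": "arm_command", "body": {
  "steps": [0,0,0,-10,0,0,0,0,0,0,-35,0,0,0,0,0,0,-65,0,0,0,0,0,0,-95,0,0,0,0,0,0,-125,0,0,0,0,0,0,-148,0,0,0,0,0,0,-148,0,0,0]
}}

```text
t: 26.1
tool_pos: [388.6, -275.4, 224.0]
tcp_rot: [1.347, 1.562, -0.353]
contact_force: [0.4, 0.7, -1.1]
opening: 0.311
```

```bash
python3 g.py 673,37.5,215,-7.4
```

```text
t 26.1 p [ 388.6 -275.4  224. ] jaw yaw -7.4 q1,q6 [-39.5 -32.1] open 0.3107908553615929 F [ 0.4  0.7 -1.1]
673,37.5,215,-7.4 turn [-0.   0.1 -0.5] shift [  10.4  241.5 -347. ]
```

Call:
{"method": "arm_command", "body": {
  "steps": [0,0,0,0,10,-15,0,0,0,0,0,31,-45,0,0,0,0,0,55,-79,0,0,0,0,0,79,-113,0,0,0,0,0,103,-148,0,0,0,0,0,127,-183,0,0,0,0,0,151,-217,0,0,0,0,0,175,-251,0]
}}

```text
t: 26.9
tool_pos: [595.0, -47.5, 222.8]
tcp_rot: [1.199, 1.565, -0.501]
contact_force: [-0.1, -0.8, -1.2]
opening: 0.312
```

```bash
python3 g.py 673,37.5,210,-7.4
```

```text
t 26.9 p [595.  -47.5 222.8] jaw yaw -7.4 q1,q6 [-7.8 -0.4] open 0.311722904160381 F [-0.1 -0.8 -1.2]
673,37.5,210,-7.4 turn [-0.   0.1 -0.3] shift [ 13.   66.4 -94.4]
```

Call:
{"method": "arm_command", "body": {
  "steps": [0,0,0,3,20,-28,0,0,0,0,6,40,-57,0,0,0,0,10,58,-83,0,0,0,0,13,66,-94,0,0,0,0,13,66,-94,0,0,0,0,30,66,-94,0,0,0,0,60,66,-94,0,0,0,0,85,66,-94,0]
}}

```text
t: 27.7
tool_pos: [672.1, 35.2, 137.1]
tcp_rot: [1.077, 1.565, -0.624]
contact_force: [-0.1, -0.8, -1.1]
opening: 0.314
```

```bash
python3 g.py 673,37.5,77,-7.4
```

```text
t 27.7 p [672.1  35.2 137.1] jaw yaw -7.5 q1,q6 [0.2 7.7] open 0.31404513506753473 F [-0.1 -0.8 -1.1]
673,37.5,77,-7.4 turn [-0.1  0.2 -0.3] shift [60.1  0.3 -2.5]
```

Call:
{"method": "arm_command", "body": {
  "steps": [0,0,-0.3,20,0,-2,0,0,0,-0.3,40,0,-2,0,0,0,-0.3,52,0,-2,0,0,0,-0.3,57,0,-2,0,0,0,-0.3,59,0,-2,0,0,0,-0.3,59,0,-2,0,0,0,-0.3,59,0,-2,0]
}}

```text
t: 28.4
tool_pos: [673.2, 36.9, 79.6]
tcp_rot: [0.666, 1.568, -1.035]
contact_force: [0.3, 0.7, -0.6]
opening: 0.312
```

Call:
{"method": "arm_command", "body": {
  "steps": [0,0,0,1,0,0,0,0,0,0,2,0,0,0,0,0,0,2,0,0,0]
}}

```text
t: 28.7
tool_pos: [673.3, 37.0, 77.7]
tcp_rot: [0.715, 1.567, -0.986]
contact_force: [0.2, -0.1, -1.3]
opening: 0.312
```

Call:
{"method": "arm_command", "body": {
  "steps": [0,0,0,1,0,0,0,0,0,0,2,0,0,0,0,0,0,3,0,0,0,0,0,0,3,0,0,0]
}}

```text
t: 29.1
tool_pos: [673.4, 37.0, 75.1]
tcp_rot: [0.812, 1.567, -0.89]
contact_force: [-0.2, -0.1, 0.8]
opening: 0.314
```

Call:
{"method": "arm_command", "body": {
  "steps": [0,0,0,0,0,0,0.55,0,0,0,0,0,0,0.55,0,0,0,0,0,0,0.55,0,0,0,0,0,0,0.55,0,0,0,-30,0,0,0.55,0,0,0,-75,0,0,0.55,0,0,0,-120,0,0,0.55,0,0,0,-140,0,0,0.55]
}}

```text
t: 29.9
tool_pos: [674.1, 37.4, 221.2]
tcp_rot: [1.429, 1.561, -0.272]
contact_force: [-0.3, 0.0, 1.3]
opening: 0.549
```

```bash
python3 g.py 420,280,240,-7.4
```

```text
t 29.9 p [674.1  37.4 221.2] jaw yaw -7.5 q1,q6 [0.4 7.8] open 0.5486880243448798 F [-0.3  0.   1.3]
420,280,240,-7.4 turn [-0.1  0.1 -0.6] shift [ -21.9 -283.3 -207.4]
```

Move the arm clear and check.

Call:
{"method": "arm_command", "body": {
  "steps": [0,0,0,-20,-35,-26,0.55,0,0,0,-20,-70,-52,0.55,0,0,0,-20,-110,-80,0.55,0,0,0,-20,-150,-110,0.55,0,0,0,-20,-190,-140,0.55,0,0,0,-20,-230,-170,0.55,0,0,0,-20,-265,-195,0.55,0,0,0,-20,-283,-207,0.55]
}}

```text
t: 30.7
tool_pos: [417.8, 281.6, 238.6]
tcp_rot: [1.564, 1.561, -0.135]
contact_force: [0.3, -1.2, 0.5]
opening: 0.549
```

```bash
cat > chk.py <<'E'
from m import *
mid=np.array([591.2,48.3]); th=np.radians(-7.4); ex=np.array([np.cos(th),np.sin(th)]); T=mid+35*ex; print("tray",T)
A=(540,760,-200,220)
for n in("top","side"):
    c,W=grab(n); cv2.imwrite(f"pics/end_{n}.png",c["img"])
    for a in(("red",(0,120,60),(8,255,255)),("green",(45,120,40),(80,255,255)),("blue",(100,120,50),(125,255,255))): blob(n,c,W,*a,80,120,A)
    blob(n,c,W,"yellow",(20,120,60),(35,255,255),30,120,(200,640,-420,420))
    blob(n,c,W,"cap",(0,0,0),(180,255,60),80,110,(630,720,0,80))
    Z=W[...,2]; m=(Z>97)&(Z<120)&(abs(W[...,0]-566)<70)&(abs(W[...,1]+136)<40); print(n,"bar",cv2.minAreaRect(W[m][:,:2].astype(np.float32)),W[m].mean(0))
    m=(Z>42)&(Z<120)&(abs(W[...,0]-566)<70)&(abs(W[...,1]+136)<45); print(n,"basket",cv2.minAreaRect(W[m][:,:2].astype(np.float32)))
E
python3 chk.py
```

```text
tray [625.90849068  43.79215412]
top red n 323 ztop 98.5 mean [591.3  48.3  96. ] circ 591.5 48.8 25.5
top green n 311 ztop 98.2 mean [577.4 -44.5  95.7] circ 577.2 -45.8 26.0
top blue n 328 ztop 98.0 mean [602.9 141.7  95.6] circ 602.7 141.7 26.1
top yellow n 285 ztop 62.8 mean [ 434.7 -123.3   60.4] circ 434.4 -123.8 24.8
top cap n 95 ztop 97.7 mean [670.5  37.2  95.5] circ 671.1 37.2 13.9
top bar ((565.4974975585938, -135.86050415039062), (9.808442115783691, 80.56333923339844), 82.11500549316406) [ 565.11717304 -135.61327142  108.16072866]
top basket ((566.164306640625, -135.99298095703125), (58.056480407714844, 83.82017517089844), 82.57681274414062)
side red n 263 ztop 96.5 mean [590.8  47.7  94.5] circ 591.6 48.4 27.2
side green n 379 ztop 96.3 mean [576.4 -46.3  94.5] circ 576.8 -45.7 28.9
side blue n 277 ztop 96.2 mean [601.6 140.5  94.4] circ 603.8 141.3 28.9
side yellow n 438 ztop 60.9 mean [ 433.  -125.    59.1] circ 433.0 -123.0 27.0
side cap n 124 ztop 95.4 mean [670.1  36.1  93.9] circ 671.2 38.2 15.9
side bar ((565.6776733398438, -135.4794464111328), (11.99020767211914, 80.71759033203125), 82.34989929199219) [ 563.9776014  -136.05529597  106.35891516]
side basket ((565.9703979492188, -135.23692321777344), (59.669708251953125, 84.2772216796875), 82.17574310302734)
```

View pics/end_side.png

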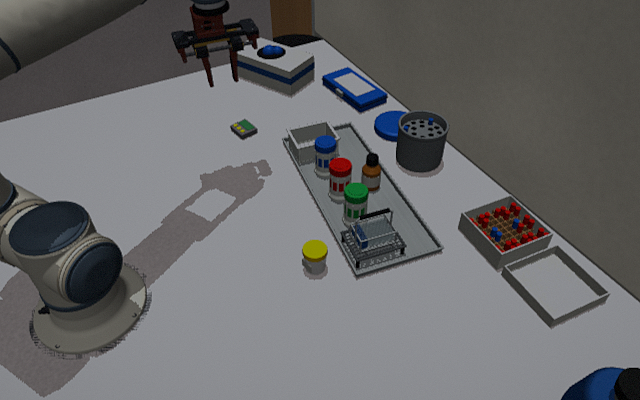

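All five stand upright in place: blue (325,155), red (340,178), green (356,200), bottle (372,170) and basket on rack (373,238). The arm is clear, so I am handing in.

```bash
python3 -c "
from cell import manip
print(manip.close_job())"
```

```text
the job is handed in; nothing more can be done
None
```

The staining line is set out as asked and the job is handed in, at about 31 s of the 128 s allowed. No verdict was reported.

In the last check, from both cameras, each object measured within about 3 mm of its target position:

| Object | Measured position (x, y, mm) | Result |
|---|---|---|
| Green jar | (577, −45.5) | about 91 mm from the drain rack |
| Red jar | (591.5, 48.5) | at the middle of the row |
| Blue jar | (603, 141.5) | about 92 mm from the rinse dish |
| Amber bottle | (671, 37.5) | about 80 mm behind the red jar |
| Slide basket | (566, −136) | within 1–2 mm of the rack centre, handle within about 1° of front to back |

- **Upright:** everything looked upright in the final picture, and the cap and handle heights fit objects resting on the tray floor and the rack. I did not measure tilt directly.
- **Left alone:** the specimen pot measured within about 2 mm of where it started. The timer was not re-measured, but it looks unmoved in the final picture.
- **Disagreement:** the two cameras differed by about 2 mm in height, which is within the stated calibration. No check failed.

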